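Dock the darkroom power pack and switch the supply on

TASK

Put the black power pack on its dock and slide it along between the rails until it is fully home against the end stop and the pawls have clicked in behind it. Only then turn the console's rotary handle clockwise from off, past the middle detent, to on at the end of its travel, and let go. Leave the other things on the bench where they are.

Things in the scene. Friction and masses are not known exactly. Their poses are not given: they have to be found in the camera images.
- pack: Power pack: black plastic block on a wider flat foot, about 0.35 kg. Foot 64 mm long (own x) x 60 wide (y) x 8 thick; the body on it is 54 long (x) x 40 wide (y) and reaches 64 mm above the underside. Origin: centre of the underside, z up. Both ends are alike: either may go in first. Pinch the body across its 40 mm width.
- dock: Pack dock, fixed to the bench: aluminium floor plate, own x from -105 to +85 mm, 104 mm wide, top 20 mm above the bench. Two steel rails along x (from x = -12 to +85) stand 64 mm apart inside, centred on y = 0; their inward lips, 11.5 to 15.5 mm above the plate, leave a 48 mm slot. The mouth flares wider and upward from x = -12 to -35 mm. Origin: centre of the underside, z up.
- dock_set (a point): Point on top of the dock's floor plate, on its centre line (dock x = -62 mm), in front of the rails' flared mouth: open above, so the pack's origin can be set down here, lengthwise along the dock's x. Axes as the dock's.
- dock_home (a point): Where the pack's origin is when fully home: on the floor plate at dock x = +41 mm; the foot's front edge then meets the end stop (face at x = 73, 32 mm tall). Sprung pawls (bent clips) poke 4.5 mm in from both rails at dock x = 5: under 10 N takes the foot past them, and they snap out behind its rear edge at home. Axes as the dock's.
- isolator: Grey switch console fixed to the bench, 150 mm deep (own x) x 130 mm wide (y); its top is a panel sloping at 30 degrees, low (70 mm) on its front (-x) side and high (156 mm) at the back. Origin: centre of the underside, z up.
- handle_grip (a point): Grip point of the console's black rotary handle: on its turning axis, 42 mm out from the sloping panel; turns with it. z points out along the axis (30 degrees off vertical), x along the grip bar to its pointer end. The bar is 60 mm long (x), 14 thick (y), and stands 18 to 56 mm out from the panel; below it a disc of 27 mm radius (8 to 18 mm out) and a fixed collar of 31 mm radius.
- handle (a joint): Angle of the rotary handle (rad), growing clockwise as seen facing the panel: 0 = off (pointer to the left, seen from the robot), 1.3 = middle detent (pointer up the slope), 2.6 = on (pointer to the right, end of travel). Sprung detents pull it into these three places; let go in between, it snaps to one. Peak torque about 0.1 N m.
- reel: Bystander: white plastic film reel, two 68 mm flanges, 30 mm tall, standing flat on the table. Origin: centre of its underside.
- loupe: Bystander: black loupe, 42 mm across, 40 mm tall. Origin: centre of its underside.
- tank: Bystander: black film tank, 90 mm across, 122 mm tall. Origin: centre of its underside.
- jug: Bystander: clear measuring jug with a handle, 96 mm across, 130 mm tall. Origin: centre of its underside.
- bottle_a: Bystander: white square chemical bottle with black cap, 70 x 70 mm, 152 mm tall. Origin: centre of its underside.
- bottle_b: Bystander: grey square chemical bottle with white cap, 70 x 70 mm, 152 mm tall. Origin: centre of its underside.
- cap: Bystander: loose black bottle cap, 40 mm across, 16 mm tall. Origin: centre of its underside.
- tongs: Bystander: flat print turner (spatula) about 200 mm long, lying on the table. Origin: on the bench, under its middle.
Things that resemble listed ones, but are neither listed nor needed, are in the scene too. Leave any blue or purple look-alike of the pack alone.

How it is judged:
By the outcome, as a careful person would: the job done as asked, in the order asked, and still so for the second after the job is handed in, with the robot touching nothing.
It also fails if it takes over 69 s, if anything falls off the work surface, if the arm or the gripper's body presses on something with over 40 N, if the wrist force passes 120 N, or if a joint passes its speed limit or range.

ROBOT

A 6-joint arm with a two-finger parallel gripper is mounted at the origin on the work surface. World frame = base frame: x ahead of the robot, y to its left, z up, the work surface at z = 0. Lengths are in m, angles in degrees, forces in N, time in s.
With the tool pointing down it reaches from about 0.275 to 0.85 m from the base axis. Payload 19 kg.
Tool frame: the origin (TCP) lies midway between the tips of the shut fingers; the grasp point (between the pads) lies 19 mm behind it; z points along the fingers, y is the direction in which the jaws open and shut (so a half turn about z gives the same grasp; the last joint's range is limited). The gripper opens to 85 mm and grips with 20 to 120 N. Pads are 22 mm wide; open, the fingers measure 114 mm over their backs; the gripper's body (76 mm by 85 mm) begins 54 mm behind the grasp point. The pads swing forward as they close: fully open they stand 13 mm farther back than shut.
Start: joints at [60.791, 8.623, 82.357, -0, 89.026, -7.678], TCP at [0.211, 0.535, 0.231] pointing down, gripper open.
Joint ranges: [-160.23, 160.23], [-39.13, 120.54], [6.94, 153.29], [-79.49, 259.48], [9.18, 160.14], [-161.06, 161.06]. Speed limits (degrees/s): [108.29, 108.29, 127.2, 172.46, 172.46, 172.46].

INTERFACE

Orientations are given as a 3x3 rotation matrix whose columns are the frame's x, y, z axes.
In Python, from rig import arm, imaging gives the robot as it stands. The module is installed in compiled form; this text tells all that it offers.
- The arm moves only by the tool send_rows, never from a script. Its argument "plan" is a list of rows, each an object of numbers: "dx", "dy", "dz": the shift along the world's x, y, z in cm; "spin": the turn about the world's z in degrees. In form: [{"dx": .., "dy": .., "dz": .., "spin": ..}, ...]. A call has exactly 8 rows; each row shifts and turns the commanded pose from where the row before left it; what a row does not reach is not made up. A row lasts 1/12 s, in which the tool goes at most 41.7 mm and 7.16 degrees, less where a joint would pass 70% of its speed; a pose out of reach is approached as far as the arm can. A call is refused whole if a number of a shift passes 4.17 or a number of a turn 7.16, either way. A call with a gripper value outside its range is refused whole. "grip" is the gripper command: -1 is fully open, 1 is shut, values between are in proportion, set as the call begins (left out, the last holds). The fingers move at their own pace and stop on an object; "force" is the grip in N (left out, the last holds). Time passes only in rows, so rows that do not move let the fingers close, or fill a call up. It gives the time, the measured TCP pose, the force and the opening at its end, in the units of the state.
- arm.get_obs(): the state, without advancing time (a new reading comes with each control period).
- imaging.camera(name): name is "scene" or "top" or "wrist"; returns (picture, depth): 480x640x3 uint8, red, green, blue; 480x640 float32, m along the optical axis (not along the pixel's ray), 0 where there is no reading.
- imaging.camera_info(name): a dict with "intrinsics" (3x3 intrinsics, pixels), "k1" (the pictures are not rectified: a ray, as slopes to the right and down, at radius r is drawn at 1 + k1 r^2 times it, then the intrinsics apply), "R" (3x3) and "t" (3): a world point X has camera coordinates R X + t. Camera axes: x right, y down, z forward; pixel columns grow to the right and rows downward; lengths in m; the calibration is good to about 2 mm. A picture is of the moment at which its call begins: read the wrist's pose just before it. camera_info takes no time and is no camera call; for the wrist camera it gives the pose at the moment of the call.
- arm.close_job(): hands the job in, once; it reports no verdict.
The state is a dict: "t": time; "qpos": joint angles; "joint_velocities": joint speeds; "tau": joint torques, N m; "ee_pos": TCP position; "orientation": TCP orientation; "contact_force": force on the tool from outside, world axes, zero at the start; "ft_torque": the same for the moment, N m; "grip_width": opening from 0.0 (shut) to 1.0 (fully open).
Only numpy, scipy, OpenCV 4.12 (cv2) and the standard library are available. Lean on these libraries where they do the work, as an engineer would, in place of code of your own. Each camera call takes 0.05 s, during which the arm holds its last target.

## Working session

There is one attempt and no reset: what is moved stays moved. The work goes in short steps, Python scripts to look and compute and a tool call to move; the robot and the scene stay as the last step left them, time stands still between calls to the robot, and variables do not carry over. Pictures are saved under pics/ and viewed, and the job is handed in when it is done.

Besides the shell and the picture viewer there is one more tool, called as a command line: name --argument value ..., lists and objects as JSON in quotes. send_rows: Moves the arm, as the interface text tells. Its arguments: {"type":"object","properties":{"plan":{"type":"array"},"grip":{"type":"number"},"force":{"type":"number"}},"required":["plan"]}

```bash
mkdir -p pics; cat > h.py <<'E'
import numpy as np, cv2
from rig import arm, imaging
def snap(name,fn):
    info=imaging.camera_info(name); p,d=imaging.camera(name)
    cv2.imwrite('pics/'+fn+'.png',p[:,:,::-1]); np.savez('pics/'+fn+'.npz',p=p,d=d,K=info['intrinsics'],k1=info['k1'],R=info['R'],t=info['t'])
def load(fn): return np.load('pics/'+fn+'.npz')
def unproj(z,u,v,d=None):
    K=z['K'];k1=float(z['k1']); u=np.asarray(u,float);v=np.asarray(v,float)
    x=(u-K[0,2])/K[0,0];y=(v-K[1,2])/K[1,1]
    a,b=x.copy(),y.copy()
    for _ in range(20):
        s=1+k1*(a*a+b*b);a=x/s;b=y/s
    if d is None: d=z['d'][v.astype(int),u.astype(int)]
    c=np.stack([a*d,b*d,d*np.ones_like(a)],-1)
    return (c-np.asarray(z['t']))@np.asarray(z['R'])
def proj(z,X):
    c=np.asarray(X)@np.asarray(z['R']).T+np.asarray(z['t']); a=c[...,0]/c[...,2];b=c[...,1]/c[...,2]
    s=1+float(z['k1'])*(a*a+b*b);K=z['K']
    return np.stack([K[0,0]*a*s+K[0,2],K[1,1]*b*s+K[1,2]],-1)
def cloud(z):
    v,u=np.mgrid[0:480,0:640]; return unproj(z,u,v,z['d'])
E
python3 - <<'E'
from h import *
o=arm.get_obs();print(o)
for n in('scene','top','wrist'):
    snap(n,n+'0');i=imaging.camera_info(n);print(n,-np.array(i['R']).T@i['t'],i['k1'],np.array(i['intrinsics'])[0])
E
```

```text
{'t': 0.0, 'qpos': array([ 6.07901853e+01,  8.65115764e+00,  8.23895563e+01, -1.07894065e-03,
        8.90264408e+01, -7.67727448e+00]), 'joint_velocities': array([-0.09383928, -0.00132493, -0.01879197,  0.0187957 , -0.01623816,
       -0.00353743]), 'tau': array([-1.51008389e-04, -7.13083220e+01, -5.70847499e+01, -2.60267834e-04,
        9.19988961e-03, -3.97425470e-05]), 'ee_pos': array([0.21095189, 0.53466383, 0.23070337]), 'orientation': array([[-9.30209353e-01,  3.67028952e-01, -5.55547071e-04],
       [ 3.67029347e-01,  9.30208790e-01, -1.03221668e-03],
       [ 1.37921363e-04, -1.16407969e-03, -9.99999313e-01]]), 'contact_force': array([-0.20845271, -0.0289627 , -0.18087052]), 'ft_torque': array([-0.00073793, -0.03658998,  0.02106606]), 'grip_width': 1.0006631566184296}
scene [ 1.43001684 -0.91304868  0.91829375] 0.013164869485189058 [557.70711061   0.         316.1788685 ]
top [0.32024056 0.020272   1.3853443 ] -0.07079662743409716 [508.62669357   0.         325.16578078]
wrist [0.14222242 0.56179533 0.37263837] -0.044264290220580864 [337.40306401   0.         319.89436108]
```

View pics/scene0.png

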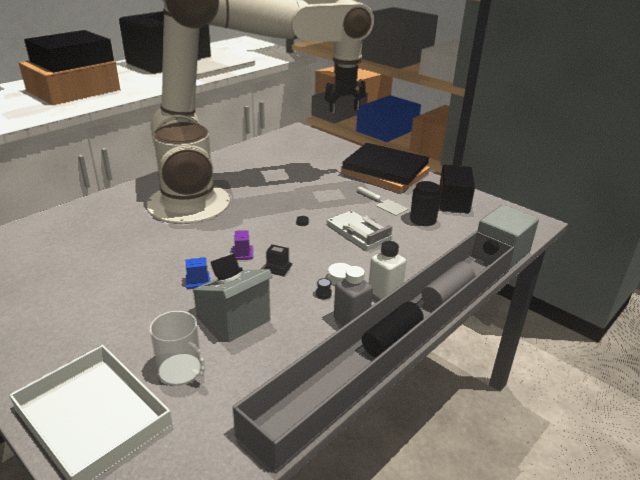

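View pics/top0.png

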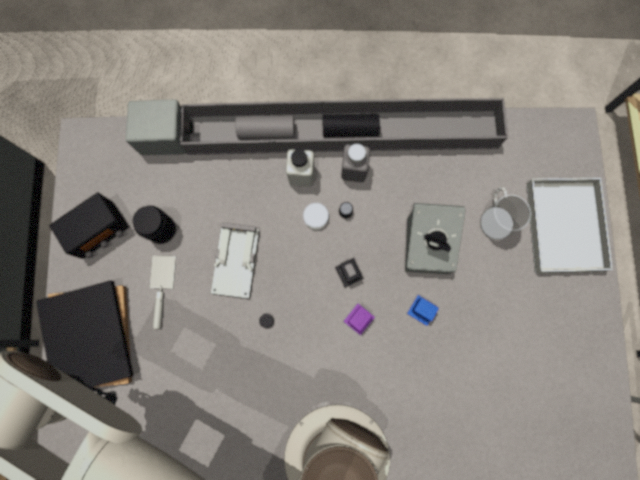

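View pics/wrist0.png

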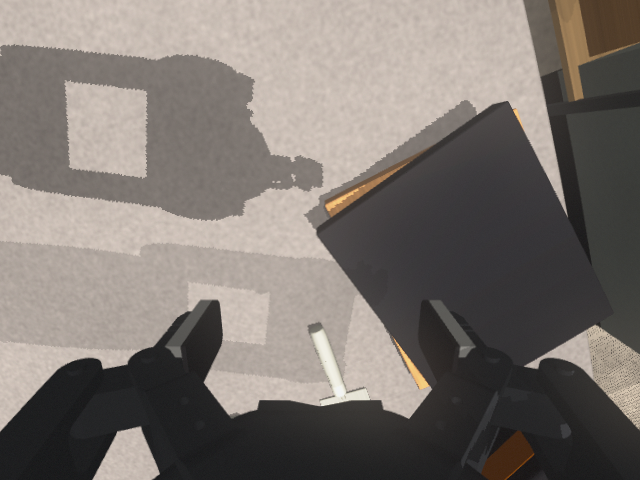

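```bash
python3 - <<'E'
from h import *
z=load('top0')
p=z['p'][:,:,::-1]
def crop(u0,v0,u1,v1): return cv2.resize(p[v0:v1,u0:u1],(390,390*(v1-v0)//(u1-u0)),interpolation=cv2.INTER_CUBIC)
a=crop(190,210,290,310);b=crop(320,245,380,305);cv2.imwrite('pics/c1.png',np.hstack([a,b]))
c=crop(390,190,480,280);d=crop(330,180,480,330);cv2.imwrite('pics/c2.png',np.hstack([c,d]))
C=cloud(z)
for n,(u0,v0,u1,v1) in dict(pack=(330,252,368,292),dock=(205,215,265,305),cons=(395,195,475,285)).items():
    P=C[v0:v1,u0:u1].reshape(-1,3); 
    m=P[:,2]>0.004; Q=P[m]; print(n,Q.min(0),Q.max(0),np.histogram(Q[:,2],bins=np.arange(0,.22,.005))[0])
    r=cv2.minAreaRect((Q[:,:2]*1000).astype(np.float32));print(r)
E
```

```text
pack [ 0.32024056 -0.09490145  0.00400228] [0.53814026 0.020272   1.3853443 ] [ 41 114  28   4   6   8   5   3   4   9   4  38 195  80   3   0   0   0
   0   0   0   0   0   0   0   0   0   0   0   0   0   0   0   0   0   0
   0   0   0   0   0   0   0]
((427.6632995605469, -40.68572998046875), (104.9429702758789, 223.62655639648438), 85.56656646728516)
dock [0.32024056 0.020272   0.00400143] [0.65361352 0.34956013 1.3853443 ] [  83   87  159 1048  713  100  274  238   37   58   90    9    0    0
    0    0    0    0    0    0    0    0    0    0    0    0    0    0
    0    0    0    0    0    0    0    0    0    0    0    0    0    0
    0]
((496.7235107421875, 176.1944580078125), (393.2039794921875, 259.27349853515625), 74.86089324951172)
cons [ 0.32024056 -0.40112591  0.00400386] [0.69982534 0.020272   1.3853443 ] [ 98 133  22  23  24  26  30  18  17  24  21  20  27  72 144 171 189 182
 155 142 101 105 103 132 167 236 283 288 237 268 243  84  63  23   0   0
   0   0   0   0   0   0   0]
((483.0323486328125, -233.26950073242188), (286.02325439453125, 530.404052734375), 61.039363861083984)
```

View pics/c1.png

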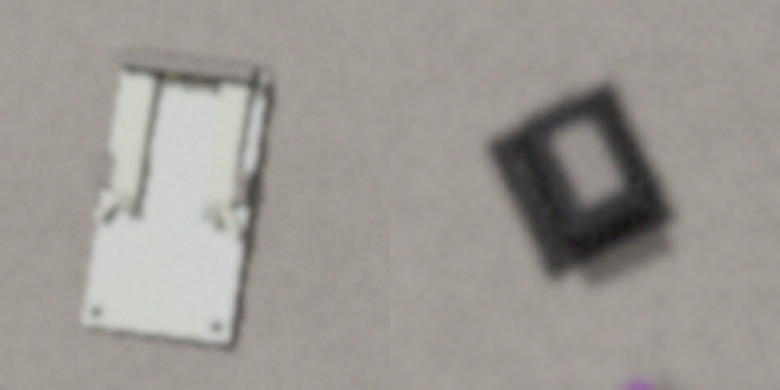

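View pics/c2.png

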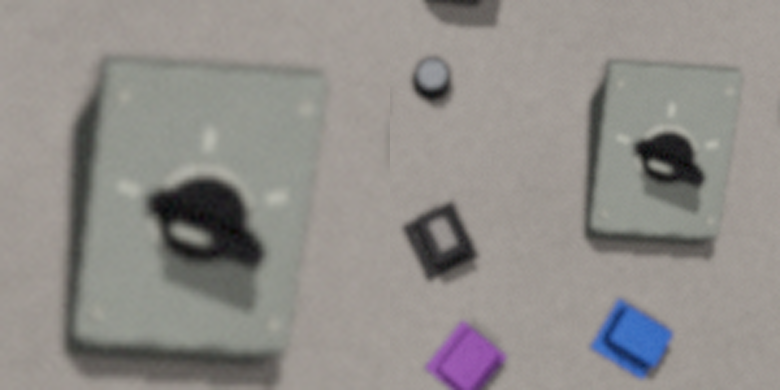

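```bash
python3 - <<'E'
from h import *
z=load('top0');C=cloud(z);ok=z['d']>0
def reg(u0,v0,u1,v1,lo,hi):
    m=np.zeros_like(ok);m[v0:v1,u0:u1]=1
    m&=ok&(C[...,2]>lo)&(C[...,2]<hi);return C[m]
def rect(P):
    return np.round(cv2.boxPoints(cv2.minAreaRect((P[:,:2]*1000).astype(np.float32)))),cv2.minAreaRect((P[:,:2]*1000).astype(np.float32))
print('packtop',rect(reg(330,252,368,292,.055,.075)))
print('packfoot',rect(reg(330,252,368,292,.004,.075)))
P=reg(205,215,265,305,.012,.07);print('dock',rect(P))
P=reg(205,215,265,305,.03,.07);print('dockhi',rect(P))
P=reg(395,195,475,285,.06,.2);print('cons',rect(P))
Q=reg(395,195,475,285,.06,.165)
# plane fit ransac-ish
A=np.c_[Q[:,:2],np.ones(len(Q))]
w=np.ones(len(Q),bool)
for _ in range(10):
    c=np.linalg.lstsq(A[w],Q[w,2],rcond=None)[0];w=abs(A@c-Q[:,2])<.006
print(c,w.sum(),np.degrees(np.arctan(np.hypot(*c[:2]))),np.degrees(np.arctan2(c[1],c[0])),rect(Q[w]))
A=np.c_[P[:,:2],np.ones(len(P))]
n=np.array([-c[0],-c[1],1])/np.sqrt(1+c[0]**2+c[1]**2)
h=(P[:,2]-A@c)*n[2]
B=P[(h>.045)&(h<.065)];print('bar',len(B),rect(B),B.mean(0))
base=B-h[(h>.045)&(h<.065)][:,None]*n
print(base.mean(0),np.linalg.svd(B-B.mean(0))[2][0])
for (x0,y0,x1,y1) in [(300,200,330,230),(335,200,356,220),(255,310,280,330)]:
    q=reg(x0,y0,x1,y1,.006,.2);print(q.mean(0),q[:,2].max())
E
```

```text
packtop (array([[451., -40.],
       [468., -77.],
       [516., -54.],
       [500., -18.]], dtype=float32), ((483.7842712402344, -47.2706298828125), (53.53415298461914, 40.0283203125), 24.35262680053711))
packfoot (array([[436., -95.],
       [538., -95.],
       [538.,   4.],
       [436.,   5.]], dtype=float32), ((487.1311340332031, -45.026397705078125), (99.41339874267578, 102.14768981933594), 89.7834243774414))
dock (array([[421., 225.],
       [608., 198.],
       [624., 302.],
       [437., 330.]], dtype=float32), ((522.3771362304688, 263.7548828125), (105.6120376586914, 188.9075927734375), 81.54226684570312))
dockhi (array([[496., 215.],
       [609., 200.],
       [623., 303.],
       [509., 318.]], dtype=float32), ((559.2468872070312, 258.693115234375), (103.7499771118164, 114.60674285888672), 82.43460845947266))
cons (array([[ 473., -324.],
       [ 632., -339.],
       [ 644., -206.],
       [ 485., -192.]], dtype=float32), ((558.6566772460938, -265.38092041015625), (132.8353271484375, 159.48748779296875), 84.80500030517578))
[ 0.57844165 -0.04847149 -0.22095524] 2661 30.133835509395723 -4.790004934762634 (array([[ 474., -325.],
       [ 626., -337.],
       [ 636., -205.],
       [ 484., -193.]], dtype=float32), ((554.975830078125, -264.9154052734375), (132.0786590576172, 152.60708618164062), 85.69135284423828))
bar 145 (array([[ 511., -287.],
       [ 527., -293.],
       [ 546., -236.],
       [ 531., -231.]], dtype=float32), ((528.7470703125, -261.8663635253906), (59.59658432006836, 16.790767669677734), 70.84530639648438)) [ 0.52849371 -0.25989947  0.1607622 ]
[ 0.55593165 -0.26219868  0.11332795] [-0.30924313 -0.94096121 -0.13769782]
[0.64059562 0.04086703 0.02832252] 0.037010828568633566
[ 0.65303656 -0.04189404  0.03201996] 0.047383754637156404
[0.36054955 0.17893959 0.01544949] 0.02227321468246993
```

```bash
python3 - <<'E'
from h import *
z=load('wrist0')
R=np.array(arm.get_obs()['orientation']);t=np.array([.211,.535,.231])
for dx in(-.0,.05,.1):
  for h in (0,.06): 
    X=t+R[:,0]*dx;X[2]=h;print(dx,h,proj(z,X))
print(z['R'])
E
```

```text
-0.0 0 [320.63172172 211.96558072]
-0.0 0.06 [320.68939329 224.27898674]
0.05 0 [320.62186155 166.46980978]
0.05 0.06 [320.68050342 170.76370096]
0.1 0 [320.60992364 117.70675755]
0.1 0.06 [320.66877316 112.6210852 ]
[[ 0.36774373  0.92992642 -0.00118537]
 [ 0.89173752 -0.35227964  0.28408317]
 [ 0.26375886 -0.10552685 -0.95879891]]
```

send_rows --plan '[{"dx": 1.6,"dy": -3.6,"dz": 0,"spin": 2.9},{"dx": 1.6,"dy": -3.6,"dz": 0,"spin": 2.9},{"dx": 1.6,"dy": -3.6,"dz": 0,"spin": 2.9},{"dx": 1.6,"dy": -3.6,"dz": 0,"spin": 2.9},{"dx": 1.6,"dy": -3.6,"dz": 0,"spin": 2.9},{"dx": 1.6,"dy": -3.6,"dz": 0,"spin": 2.9},{"dx": 1.6,"dy": -3.6,"dz": 0,"spin": 2.9},{"dx": 1.6,"dy": -3.6,"dz": 0,"spin": 2.9}]' --grip -1 --force 40

```text
t: 0.82
ee_pos: [0.3391, 0.2451, 0.2313]
orientation: [[-0.999, -0.032, 0.0], [-0.032, 0.999, 0.0], [-0.0, -0.0, -1.0]]
contact_force: [1.2, 0.5, 0.4]
grip_width: 1.001
```

```bash
python3 - <<'E'
from h import *
o=arm.get_obs();print(o['ee_pos'],o['qpos']);snap('wrist','w1')
E
```

```text
[0.33912171 0.2450828  0.23125709] [ 2.52837194e+01 -1.05391133e+01  1.01214461e+02 -6.10640511e-03
  8.93115948e+01 -6.65528770e+01]
```

View pics/w1.png

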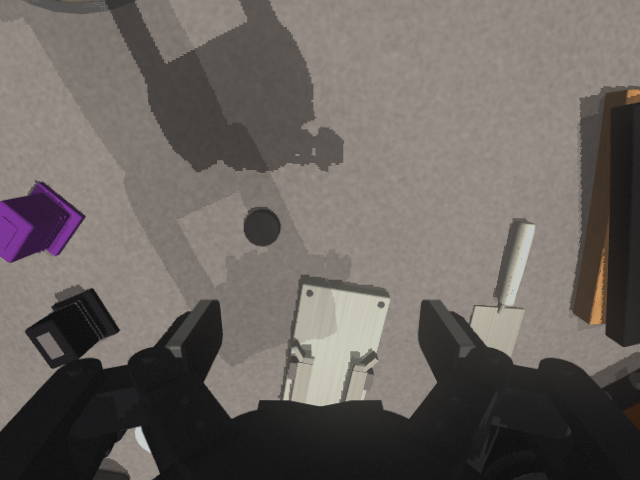

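send_rows --plan '[{"dx": 1.8,"dy": -3.65,"dz": 0,"spin": 2.8},{"dx": 1.8,"dy": -3.65,"dz": 0,"spin": 2.8},{"dx": 1.8,"dy": -3.65,"dz": 0,"spin": 2.8},{"dx": 1.8,"dy": -3.65,"dz": 0,"spin": 2.8},{"dx": 1.8,"dy": -3.65,"dz": 0,"spin": 2.8},{"dx": 1.8,"dy": -3.65,"dz": 0,"spin": 2.8},{"dx": 1.8,"dy": -3.65,"dz": 0,"spin": 2.8},{"dx": 1.8,"dy": -3.65,"dz": 0,"spin": 2.8}]'

```text
t: 1.53
ee_pos: [0.4834, -0.0473, 0.2312]
orientation: [[-0.912, -0.41, 0.0], [-0.41, 0.912, -0.0], [-0.0, -0.0, -1.0]]
contact_force: [2.0, 0.7, 0.6]
grip_width: 1.0
```

```bash
python3 - <<'E'
from h import *
o=arm.get_obs();print(o['ee_pos'],o['qpos']);snap('wrist','w2')
E
```

```text
[ 0.48341848 -0.0472736   0.23124619] [-1.46821828e+01 -2.13926721e+00  9.37048910e+01 -7.26387003e-04
  8.84211850e+01 -1.28861744e+02]
```

View pics/w2.png

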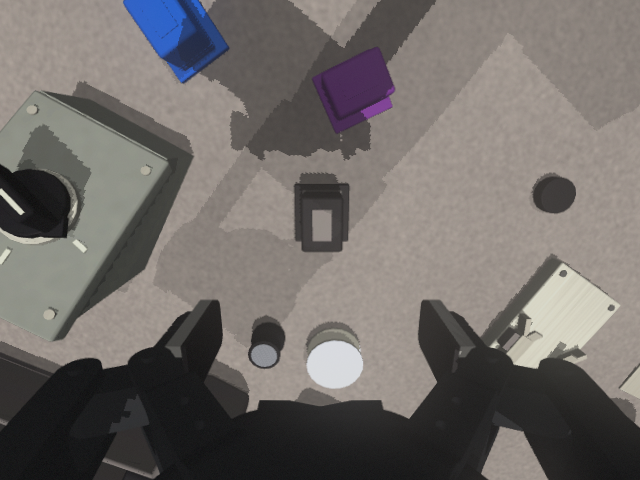

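```bash
python3 - <<'E'
from h import *
def rect(P):
    r=cv2.minAreaRect((P[:,:2]*1000).astype(np.float32));return np.round(cv2.boxPoints(r),1).tolist(),r
z=load('w2');C=cloud(z)
P=C[170:262,285:360].reshape(-1,3);Q=P[(P[:,2]>.055)&(P[:,2]<.075)];print(rect(Q),np.median(Q[:,2]))
Q=P[(P[:,2]>.004)&(P[:,2]<.012)];print(rect(Q))
for f,(u0,v0,u1,v1) in dict(w2=(470,250,630,370),w1=(270,260,400,400)).items():
    C=cloud(load(f));P=C[v0:v1,u0:u1].reshape(-1,3);Q=P[(P[:,2]>.015)&(P[:,2]<.023)];print(f,rect(Q),np.median(Q[:,2]))
    Q=P[(P[:,2]>.026)&(P[:,2]<.07)];print(f,rect(Q),np.histogram(Q[:,2],bins=np.arange(.024,.07,.003)))
E
```

```text
([[450.0, -38.400001525878906], [466.70001220703125, -74.5999984741211], [515.0999755859375, -52.20000076293945], [498.3999938964844, -16.0]], ((482.5458679199219, -45.28829574584961), (53.35380172729492, 39.833335876464844), 24.78009605407715)) 0.06330880264951588
([[441.3999938964844, -31.200000762939453], [466.1000061035156, -85.80000305175781], [524.7000122070312, -59.400001525878906], [499.8999938964844, -4.699999809265137]], ((483.0428161621094, -45.26652145385742), (64.22066497802734, 60.0036506652832), 24.329904556274414))
w2 ([[416.29998779296875, 227.0], [548.4000244140625, 205.1999969482422], [565.5999755859375, 309.5], [433.5, 331.20001220703125]], ((490.964111328125, 268.221435546875), (105.64668273925781, 133.89341735839844), 80.65843963623047)) 0.019098482325924714
w2 ([[489.8999938964844, 216.8000030517578], [545.4000244140625, 208.60000610351562], [560.4000244140625, 310.70001220703125], [504.79998779296875, 318.79998779296875]], ((525.120849609375, 263.727783203125), (103.11483001708984, 56.180152893066406), 81.66993713378906)) (array([ 26, 105, 160, 656, 123,  23, 
[... 226 characters left out ...]
7929688, 204.1999969482422], [594.4000244140625, 307.70001220703125], [432.70001220703125, 330.5]], ((506.264892578125, 267.360107421875), (104.52921295166016, 163.2862091064453), 81.98282623291016)) 0.019246912952296184
w1 ([[489.29998779296875, 219.0], [568.9000244140625, 207.1999969482422], [583.9000244140625, 308.0], [504.29998779296875, 319.8999938964844]], ((536.589111328125, 263.5304260253906), (101.96658325195312, 80.52906036376953), 81.53929138183594)) (array([  20,   72,  131, 1332,  136,   26,    0,    0,    0,    0,    0,
          0,    0,    0,    0]), array([0.024, 0.027, 0.03 , 0.033, 0.036, 0.039, 0.042, 0.045, 0.048,
       0.051, 0.054, 0.057, 0.06 , 0.063, 0.066, 0.069]))
```

send_rows --plan '[{"dx": 0,"dy": 0,"dz": -3,"spin": 0},{"dx": 0,"dy": 0,"dz": -3,"spin": 0},{"dx": 0,"dy": 0,"dz": -3,"spin": 0},{"dx": 0,"dy": 0,"dz": -2.5,"spin": 0},{"dx": 0,"dy": 0,"dz": -2,"spin": 0},{"dx": 0,"dy": 0,"dz": 0,"spin": 0},{"dx": 0,"dy": 0,"dz": 0,"spin": 0},{"dx": 0,"dy": 0,"dz": 0,"spin": 0}]'

```text
t: 2.25
ee_pos: [0.4837, -0.0452, 0.0976]
orientation: [[-0.913, -0.408, 0.001], [-0.408, 0.913, -0.0], [-0.001, -0.001, -1.0]]
contact_force: [1.2, 0.4, 1.6]
grip_width: 1.003
```

send_rows --plan '[{"dx": 0,"dy": 0,"dz": -2,"spin": 0},{"dx": 0,"dy": 0,"dz": -2,"spin": 0},{"dx": 0,"dy": 0,"dz": -1.5,"spin": 0},{"dx": 0,"dy": 0,"dz": -1.15,"spin": 0},{"dx": 0,"dy": 0,"dz": 0,"spin": 0},{"dx": 0,"dy": 0,"dz": 0,"spin": 0},{"dx": 0,"dy": 0,"dz": 0,"spin": 0},{"dx": 0,"dy": 0,"dz": 0,"spin": 0}]'

```text
t: 2.92
ee_pos: [0.4838, -0.0453, 0.0312]
orientation: [[-0.913, -0.408, 0.002], [-0.408, 0.913, -0.001], [-0.002, -0.001, -1.0]]
contact_force: [-0.8, -0.3, -0.2]
grip_width: 0.999
```

send_rows --plan '[{"dx": 0,"dy": 0,"dz": 0,"spin": 0},{"dx": 0,"dy": 0,"dz": 0,"spin": 0},{"dx": 0,"dy": 0,"dz": 0,"spin": 0},{"dx": 0,"dy": 0,"dz": 0,"spin": 0},{"dx": 0,"dy": 0,"dz": 0,"spin": 0},{"dx": 0,"dy": 0,"dz": 0,"spin": 0},{"dx": 0,"dy": 0,"dz": 0,"spin": 0},{"dx": 0,"dy": 0,"dz": 0,"spin": 0}]' --grip 1 --force 50

```text
t: 3.58
ee_pos: [0.4832, -0.0452, 0.0301]
orientation: [[-0.913, -0.408, 0.0], [-0.408, 0.913, -0.0], [-0.0, -0.0, -1.0]]
contact_force: [-2.1, -0.5, 5.3]
grip_width: 0.458
```

send_rows --plan '[{"dx": 0,"dy": 0,"dz": 0,"spin": 0},{"dx": 0,"dy": 0,"dz": 0,"spin": 0},{"dx": 0,"dy": 0,"dz": 1,"spin": 0},{"dx": 0,"dy": 0,"dz": 2,"spin": 0},{"dx": 0,"dy": 0,"dz": 2,"spin": 0},{"dx": 0,"dy": 0,"dz": 2,"spin": 0},{"dx": 0,"dy": 0,"dz": 2,"spin": 0},{"dx": 0,"dy": 0,"dz": 0,"spin": 0}]'

```text
t: 4.25
ee_pos: [0.4844, -0.0455, 0.1239]
orientation: [[-0.913, -0.408, 0.005], [-0.408, 0.913, -0.001], [-0.004, -0.003, -1.0]]
contact_force: [0.3, -0.2, -0.9]
grip_width: 0.46
```

```bash
python3 - <<'E'
from h import *
o=arm.get_obs();print(o['ee_pos'],o['grip_width'],o['orientation']);snap('wrist','w3')
E
```

```text
[ 0.48442565 -0.04547556  0.12389511] 0.4601843396528083 [[-0.91302629 -0.40787066  0.00495221]
 [-0.4078815   0.91303384 -0.00137731]
 [-0.00395977 -0.00327743 -0.99998679]]
```

View pics/w3.png

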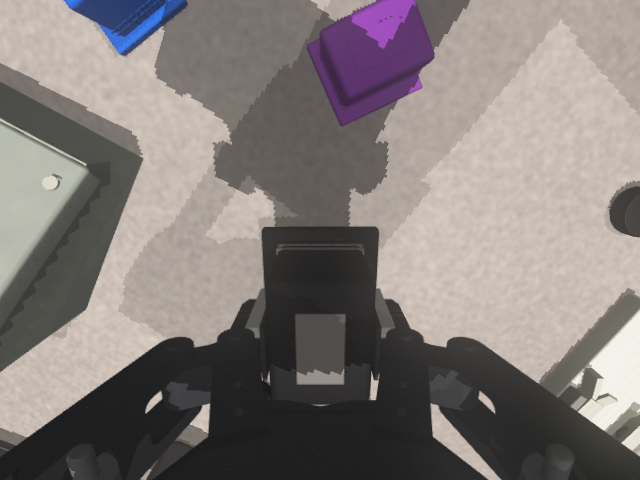

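send_rows --plan '[{"dx": -0.2,"dy": 3.5,"dz": 0,"spin": -4},{"dx": -0.2,"dy": 4.1,"dz": 0,"spin": -4},{"dx": -0.2,"dy": 4.1,"dz": 0,"spin": -4},{"dx": -0.2,"dy": 4.1,"dz": 0,"spin": -4},{"dx": -0.2,"dy": 4.1,"dz": 0,"spin": -4},{"dx": -0.2,"dy": 4.1,"dz": 0,"spin": -4},{"dx": -0.2,"dy": 4.1,"dz": 0,"spin": -4},{"dx": -0.2,"dy": 3.7,"dz": 0,"spin": -4.3}]'

```text
t: 4.97
ee_pos: [0.4659, 0.2751, 0.1186]
orientation: [[-0.989, 0.146, -0.001], [0.146, 0.989, -0.001], [0.001, -0.001, -1.0]]
contact_force: [1.9, -0.2, -3.0]
grip_width: 0.461
```

send_rows --plan '[{"dx": 0,"dy": 0,"dz": 0,"spin": 0},{"dx": 0,"dy": 0,"dz": 0,"spin": 0},{"dx": 0,"dy": 0,"dz": 0,"spin": 0},{"dx": 0,"dy": 0,"dz": 0,"spin": 0},{"dx": 0,"dy": 0,"dz": 0,"spin": 0},{"dx": 0,"dy": 0,"dz": 0,"spin": 0},{"dx": 0,"dy": 0,"dz": 0,"spin": 0},{"dx": 0,"dy": 0,"dz": 0,"spin": 0}]'

```text
t: 5.63
ee_pos: [0.4672, 0.2724, 0.1198]
orientation: [[-0.99, 0.144, 0.0], [0.144, 0.99, -0.0], [-0.0, -0.0, -1.0]]
contact_force: [0.2, 0.1, -2.9]
grip_width: 0.463
```

```bash
python3 - <<'E'
from h import *
o=arm.get_obs();print(o['ee_pos'],o['grip_width'],o['orientation']);snap('wrist','w4');snap('top','top4')
z=load('top4');p=z['p'][:,:,::-1];cv2.imwrite('pics/top4c.png',cv2.resize(p[190:330,180:320],(580,580),interpolation=cv2.INTER_CUBIC))
E
```

```text
[0.46720362 0.27238073 0.11984688] 0.46341929750851585 [[-9.89597008e-01  1.43867134e-01  9.84230108e-05]
 [ 1.43867130e-01  9.89597012e-01 -4.74953686e-05]
 [-1.04232140e-04 -3.28414386e-05 -9.99999994e-01]]
```

View pics/w4.png

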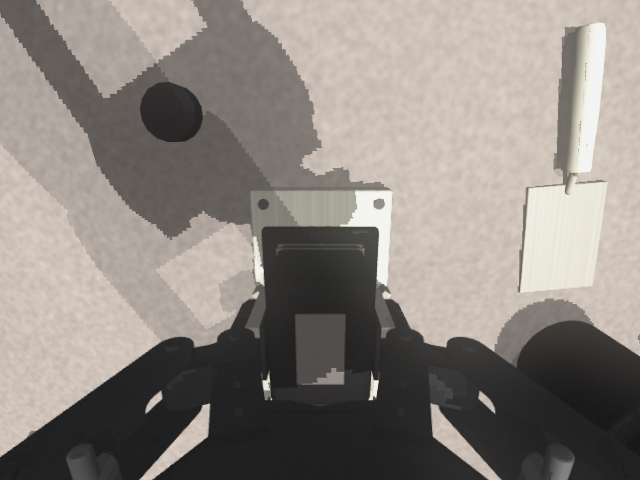

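```bash
python3 - <<'E'
from h import *
z=load('w4');C=cloud(z)
g=z['p'].astype(int).sum(2)
P=C[185:225,240:400].reshape(-1,3);Q=P[(P[:,2]>.013)&(P[:,2]<.026)]
r=cv2.minAreaRect((Q[:,:2]*1000).astype(np.float32));print(r,cv2.boxPoints(r))
# edges in pixel rows via depth step
for v in (195,205,215,222):
    m=np.where((C[v,235:410,2]>.013)&(C[v,235:410,2]<.03))[0]+235;a=unproj(z,[m[0],m[-1]],[v,v],z['d'][v,[m[0],m[-1]]]);print(v,m[0],m[-1],a[:,:2].mean(0))
for u in (260,280,300,340,360,380):
    c=C[180:200,u,2];m=np.where(c>.012)[0][0]+180;print(u,m,C[m,u])
E
```

```text
((438.384765625, 277.52880859375), (103.9450912475586, 25.735767364501953), 81.80204010009766) [[418.23743 227.92223]
 [443.7102  224.25249]
 [458.5321  327.13538]
 [433.05933 330.8051 ]]
195 250 392 [0.42958224 0.2787848 ]
205 252 391 [0.43683264 0.27816222]
215 251 391 [0.4444903  0.27682302]
222 252 390 [0.44922886 0.27603473]
260 189 [0.41956043 0.23486543 0.01249831]
280 189 [0.4216535  0.24955613 0.01314977]
300 189 [0.42367205 0.26417607 0.01419406]
340 189 [0.42774734 0.29306646 0.01531203]
360 189 [0.42981479 0.30746969 0.01545352]
380 189 [0.43211161 0.32212948 0.01402959]
```

send_rows --plan '[{"dx": 0,"dy": 0.08,"dz": -1,"spin": 0},{"dx": 0,"dy": 0,"dz": -1.5,"spin": 0},{"dx": 0,"dy": 0,"dz": -1.5,"spin": 0},{"dx": 0,"dy": 0,"dz": -1.2,"spin": 0},{"dx": 0,"dy": 0,"dz": -0.8,"spin": 0},{"dx": 0,"dy": 0,"dz": -0.5,"spin": 0},{"dx": 0,"dy": 0,"dz": -0.2,"spin": 0},{"dx": 0,"dy": 0,"dz": 0,"spin": 0}]'

```text
t: 6.4
ee_pos: [0.4671, 0.2737, 0.0526]
orientation: [[-0.99, 0.143, -0.0], [0.143, 0.99, -0.0], [0.0, -0.0, -1.0]]
contact_force: [-0.6, -0.1, -2.7]
grip_width: 0.46
```

send_rows --plan '[{"dx": 0,"dy": 0,"dz": -0.05,"spin": 0},{"dx": 0,"dy": 0,"dz": -0.05,"spin": 0},{"dx": 0,"dy": 0,"dz": -0.05,"spin": 0},{"dx": 0,"dy": 0,"dz": -0.05,"spin": 0},{"dx": 0,"dy": 0,"dz": -0.0,"spin": 0},{"dx": 0,"dy": 0,"dz": 0,"spin": 0},{"dx": 0,"dy": 0,"dz": 0,"spin": 0},{"dx": 0,"dy": 0,"dz": 0,"spin": 0}]'

```text
t: 7.07
ee_pos: [0.467, 0.2736, 0.0508]
orientation: [[-0.99, 0.143, 0.0], [0.143, 0.99, -0.0], [-0.0, -0.0, -1.0]]
contact_force: [-0.8, 0.3, -2.8]
grip_width: 0.463
```

send_rows --plan '[{"dx": 0,"dy": -0.02,"dz": -0.05,"spin": 0},{"dx": 0,"dy": 0,"dz": -0.05,"spin": 0},{"dx": 0,"dy": 0,"dz": -0.05,"spin": 0},{"dx": 0,"dy": 0,"dz": 0,"spin": 0},{"dx": 0,"dy": 0,"dz": 0,"spin": 0},{"dx": 0,"dy": 0,"dz": 0,"spin": 0},{"dx": 0,"dy": 0,"dz": 0,"spin": 0},{"dx": 0,"dy": 0,"dz": 0,"spin": 0}]'

```text
t: 7.73
ee_pos: [0.4674, 0.2736, 0.0501]
orientation: [[-0.99, 0.143, 0.001], [0.143, 0.99, 0.0], [-0.001, 0.0, -1.0]]
contact_force: [-2.8, -1.7, 9.8]
grip_width: 0.465
```

send_rows --plan '[{"dx": 0.3,"dy": -0.04,"dz": 0.07,"spin": 0},{"dx": 0.5,"dy": -0.07,"dz": 0,"spin": 0},{"dx": 0.5,"dy": -0.07,"dz": 0,"spin": 0},{"dx": 0.5,"dy": -0.07,"dz": 0,"spin": 0},{"dx": 0.5,"dy": -0.07,"dz": 0,"spin": 0},{"dx": 0.5,"dy": -0.07,"dz": 0,"spin": 0},{"dx": 0.2,"dy": -0.03,"dz": 0,"spin": 0},{"dx": 0,"dy": 0,"dz": 0,"spin": 0}]'

```text
t: 8.4
ee_pos: [0.498, 0.2691, 0.0501]
orientation: [[-0.99, 0.144, 0.001], [0.144, 0.99, 0.0], [-0.001, 0.0, -1.0]]
contact_force: [1.4, -1.5, 3.9]
grip_width: 0.463
```

send_rows --plan '[{"dx": 0.4,"dy": -0.06,"dz": 0,"spin": 0},{"dx": 0.4,"dy": -0.06,"dz": 0,"spin": 0},{"dx": 0.4,"dy": -0.06,"dz": 0,"spin": 0},{"dx": 0.4,"dy": -0.06,"dz": 0,"spin": 0},{"dx": 0.4,"dy": -0.05,"dz": 0,"spin": 0},{"dx": 0.4,"dy": -0.06,"dz": 0,"spin": 0},{"dx": 0.4,"dy": -0.06,"dz": 0,"spin": 0},{"dx": 0.4,"dy": -0.05,"dz": 0,"spin": 0}]'

```text
t: 9.07
ee_pos: [0.529, 0.2647, 0.0501]
orientation: [[-0.99, 0.143, -0.001], [0.143, 0.99, 0.0], [0.001, -0.0, -1.0]]
contact_force: [-5.5, -0.8, 8.2]
grip_width: 0.467
```

send_rows --plan '[{"dx": 0.4,"dy": -0.06,"dz": 0.02,"spin": 0},{"dx": 0.4,"dy": -0.06,"dz": 0,"spin": 0},{"dx": 0.4,"dy": -0.06,"dz": 0,"spin": 0},{"dx": 0.4,"dy": -0.06,"dz": 0,"spin": 0},{"dx": 0.4,"dy": -0.05,"dz": 0,"spin": 0},{"dx": 0.4,"dy": -0.06,"dz": 0,"spin": 0},{"dx": 0.4,"dy": -0.06,"dz": 0,"spin": 0},{"dx": 0.4,"dy": -0.05,"dz": 0,"spin": 0}]'

```text
t: 9.73
ee_pos: [0.5609, 0.26, 0.0502]
orientation: [[-0.99, 0.143, -0.001], [0.143, 0.99, -0.0], [0.001, -0.0, -1.0]]
contact_force: [-5.4, 0.5, 6.7]
grip_width: 0.461
```

send_rows --plan '[{"dx": 0.2,"dy": -0.03,"dz": 0,"spin": 0},{"dx": 0.2,"dy": -0.03,"dz": 0,"spin": 0},{"dx": 0.1,"dy": -0.01,"dz": 0,"spin": 0},{"dx": 0.1,"dy": -0.02,"dz": 0,"spin": 0},{"dx": 0.1,"dy": -0.01,"dz": 0,"spin": 0},{"dx": 0.1,"dy": -0.02,"dz": 0,"spin": 0},{"dx": 0.0,"dy": 0,"dz": 0,"spin": 0},{"dx": 0,"dy": 0,"dz": 0,"spin": 0}]'

```text
t: 10.4
ee_pos: [0.5693, 0.2588, 0.0502]
orientation: [[-0.99, 0.143, 0.001], [0.143, 0.99, -0.0], [-0.001, -0.0, -1.0]]
contact_force: [2.8, -0.7, 0.9]
grip_width: 0.458
```

send_rows --plan '[{"dx": 0.1,"dy": -0.01,"dz": 0,"spin": 0},{"dx": 0.1,"dy": -0.02,"dz": 0,"spin": 0},{"dx": 0.05,"dy": -0.01,"dz": 0,"spin": 0},{"dx": 0,"dy": 0,"dz": 0,"spin": 0},{"dx": 0,"dy": 0,"dz": 0,"spin": 0},{"dx": 0,"dy": 0,"dz": 0,"spin": 0},{"dx": 0.0,"dy": 0,"dz": 0,"spin": 0},{"dx": 0,"dy": 0,"dz": 0,"spin": 0}]'

```text
t: 11.07
ee_pos: [0.5708, 0.2586, 0.0502]
orientation: [[-0.99, 0.143, -0.002], [0.143, 0.99, -0.0], [0.002, -0.0, -1.0]]
contact_force: [-7.4, 0.5, 7.0]
grip_width: 0.462
```

send_rows --plan '[{"dx": 0.1,"dy": -0.01,"dz": 0,"spin": 0},{"dx": 0.1,"dy": -0.02,"dz": 0,"spin": 0},{"dx": 0,"dy": 0,"dz": 0,"spin": 0},{"dx": 0,"dy": 0,"dz": 0,"spin": 0},{"dx": 0,"dy": 0,"dz": 0,"spin": 0},{"dx": 0,"dy": 0,"dz": 0,"spin": 0},{"dx": 0.0,"dy": 0,"dz": 0,"spin": 0},{"dx": 0,"dy": 0,"dz": 0,"spin": 0}]'

```text
t: 11.73
ee_pos: [0.5712, 0.2586, 0.0504]
orientation: [[-0.99, 0.143, -0.005], [0.143, 0.99, -0.0], [0.005, -0.001, -1.0]]
contact_force: [-23.5, 0.5, 19.6]
grip_width: 0.463
```

send_rows --plan '[{"dx": -0.1,"dy": 0.01,"dz": 0,"spin": 0},{"dx": -0.1,"dy": 0.02,"dz": 0,"spin": 0},{"dx": -0.1,"dy": 0.01,"dz": 0,"spin": 0},{"dx": 0,"dy": 0,"dz": 0,"spin": 0},{"dx": 0,"dy": 0,"dz": 0,"spin": 0},{"dx": 0,"dy": 0,"dz": 0,"spin": 0},{"dx": 0.0,"dy": 0,"dz": 0,"spin": 0},{"dx": 0,"dy": 0,"dz": 0,"spin": 0}]'

```text
t: 12.4
ee_pos: [0.5705, 0.2586, 0.0501]
orientation: [[-0.99, 0.143, -0.0], [0.143, 0.99, -0.0], [0.0, -0.0, -1.0]]
contact_force: [-1.8, 1.3, 2.6]
grip_width: 0.46
```

```bash
python3 - <<'E'
from h import *
snap('wrist','w5')
E
```

```text
(no output)
```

View pics/w5.png

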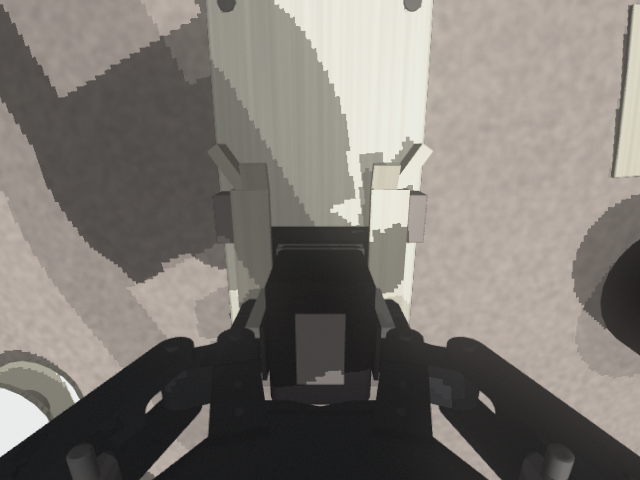

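send_rows --plan '[{"dx": -0.1,"dy": 0.01,"dz": 0,"spin": 0},{"dx": -0.1,"dy": 0.02,"dz": 0,"spin": 0},{"dx": 0,"dy": 0,"dz": 0,"spin": 0},{"dx": 0,"dy": 0,"dz": 0,"spin": 0},{"dx": 0,"dy": 0,"dz": 0,"spin": 0},{"dx": 0,"dy": 0,"dz": 0,"spin": 0},{"dx": 0.0,"dy": 0,"dz": 0,"spin": 0},{"dx": 0,"dy": 0,"dz": 0,"spin": 0}]'

```text
t: 13.12
ee_pos: [0.5689, 0.2587, 0.0502]
orientation: [[-0.99, 0.143, 0.001], [0.143, 0.99, -0.0], [-0.001, -0.0, -1.0]]
contact_force: [4.8, -0.7, 0.2]
grip_width: 0.461
```

send_rows --plan '[{"dx": -0.1,"dy": 0.01,"dz": 0,"spin": 0},{"dx": -0.05,"dy": 0.01,"dz": 0,"spin": 0},{"dx": 0,"dy": 0,"dz": 0,"spin": 0},{"dx": 0,"dy": 0,"dz": 0,"spin": 0},{"dx": 0,"dy": 0,"dz": 0,"spin": 0},{"dx": 0,"dy": 0,"dz": 0,"spin": 0},{"dx": 0.0,"dy": 0,"dz": 0,"spin": 0},{"dx": 0,"dy": 0,"dz": 0,"spin": 0}]'

```text
t: 13.78
ee_pos: [0.5683, 0.2588, 0.0504]
orientation: [[-0.99, 0.143, 0.003], [0.143, 0.99, -0.0], [-0.003, 0.0, -1.0]]
contact_force: [11.5, -1.6, -3.0]
grip_width: 0.461
```

send_rows --plan '[{"dx": 0.1,"dy": -0.01,"dz": 0,"spin": 0},{"dx": 0.1,"dy": -0.02,"dz": 0,"spin": 0},{"dx": 0.1,"dy": -0.01,"dz": 0,"spin": 0},{"dx": 0.1,"dy": -0.02,"dz": 0,"spin": 0},{"dx": 0.1,"dy": -0.01,"dz": 0,"spin": 0},{"dx": 0.05,"dy": 0,"dz": 0,"spin": 0},{"dx": 0.0,"dy": 0,"dz": 0,"spin": 0},{"dx": 0,"dy": 0,"dz": 0,"spin": 0}]'

```text
t: 14.45
ee_pos: [0.571, 0.2584, 0.0503]
orientation: [[-0.99, 0.143, -0.003], [0.143, 0.99, -0.0], [0.003, -0.001, -1.0]]
contact_force: [-15.1, -0.7, 12.9]
grip_width: 0.464
```

send_rows --plan '[{"dx": -0.1,"dy": 0.01,"dz": 0,"spin": 0},{"dx": 0,"dy": 0,"dz": 0,"spin": 0},{"dx": 0,"dy": 0,"dz": 0,"spin": 0},{"dx": 0,"dy": 0,"dz": 0,"spin": 0},{"dx": 0,"dy": 0,"dz": 0,"spin": 0},{"dx": 0,"dy": 0,"dz": 0,"spin": 0},{"dx": 0.0,"dy": 0,"dz": 0,"spin": 0},{"dx": 0,"dy": 0,"dz": 0,"spin": 0}]'

```text
t: 15.12
ee_pos: [0.5708, 0.2585, 0.0502]
orientation: [[-0.99, 0.143, -0.002], [0.143, 0.99, -0.0], [0.002, -0.0, -1.0]]
contact_force: [-7.7, -1.2, 7.6]
grip_width: 0.462
```

send_rows --plan '[{"dx": 0,"dy": 0,"dz": 0,"spin": 0},{"dx": 0,"dy": 0,"dz": 0,"spin": 0},{"dx": 0,"dy": 0,"dz": 0,"spin": 0},{"dx": 0,"dy": 0,"dz": 0,"spin": 0},{"dx": 0,"dy": 0,"dz": 0,"spin": 0},{"dx": 0,"dy": 0,"dz": 0,"spin": 0},{"dx": 0.0,"dy": 0,"dz": 0,"spin": 0},{"dx": 0,"dy": 0,"dz": 0,"spin": 0}]' --grip -0.5

```text
t: 15.78
ee_pos: [0.5716, 0.2584, 0.0502]
orientation: [[-0.99, 0.143, 0.0], [0.143, 0.99, -0.0], [-0.0, -0.0, -1.0]]
contact_force: [-0.2, -0.5, 0.1]
grip_width: 0.75
```

send_rows --plan '[{"dx": 0,"dy": 0,"dz": 1,"spin": 0},{"dx": 0,"dy": 0,"dz": 2,"spin": 0},{"dx": 0,"dy": 0,"dz": 3,"spin": 0},{"dx": 0,"dy": 0,"dz": 3,"spin": 0},{"dx": 0,"dy": 0,"dz": 3,"spin": 0},{"dx": 0,"dy": 0,"dz": 3,"spin": 0},{"dx": 0.0,"dy": 0,"dz": 3,"spin": 0},{"dx": 0,"dy": 0,"dz": 1,"spin": 0}]'

```text
t: 16.45
ee_pos: [0.5722, 0.2587, 0.246]
orientation: [[-0.99, 0.143, 0.006], [0.143, 0.99, 0.002], [-0.006, 0.003, -1.0]]
contact_force: [0.5, 0.0, -0.2]
grip_width: 0.749
```

```bash
python3 - <<'E'
from h import *
o=arm.get_obs();print(o['ee_pos'],o['grip_width'],o['contact_force']);snap('wrist','w6')
p=load('w6')['p'][:,:,::-1];cv2.imwrite('pics/w6c.png',cv2.resize(p[120:320,220:420],(600,600),interpolation=cv2.INTER_CUBIC))
E
```

```text
[0.57224557 0.25871448 0.24599507] 0.7494578178723496 [ 0.52767075  0.00248541 -0.20056245]
```

View pics/w6c.png

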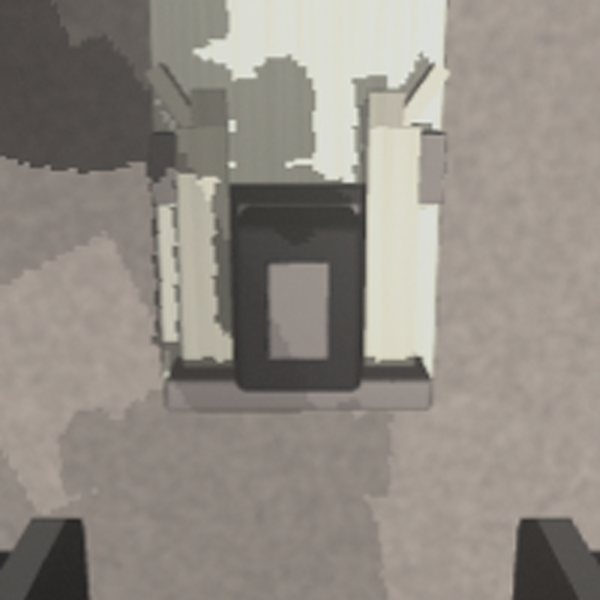

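send_rows --plan '[{"dx": -0.4,"dy": -2.6,"dz": 0.1,"spin": 0.2},{"dx": -0.4,"dy": -3.3,"dz": 0.1,"spin": 0.2},{"dx": -0.4,"dy": -3.3,"dz": 0.1,"spin": 0.2},{"dx": -0.4,"dy": -3.3,"dz": 0.1,"spin": 0.2},{"dx": -0.4,"dy": -3.3,"dz": 0.1,"spin": 0.2},{"dx": -0.4,"dy": -3.3,"dz": 0.1,"spin": 0.2},{"dx": -0.4,"dy": -3.3,"dz": 0.1,"spin": 0.2},{"dx": -0.4,"dy": -3.3,"dz": 0.1,"spin": 0.2}]' --grip 1

```text
t: 17.17
ee_pos: [0.5388, -0.0, 0.2482]
orientation: [[-0.993, 0.115, -0.0], [0.115, 0.993, -0.0], [0.0, -0.0, -1.0]]
contact_force: [0.7, -0.0, -0.2]
grip_width: -0.002
```

send_rows --plan '[{"dx": -0.4,"dy": -3.3,"dz": 0.1,"spin": 0.2},{"dx": -0.4,"dy": -3.3,"dz": 0.1,"spin": 0.2},{"dx": -0.4,"dy": -3.3,"dz": 0.1,"spin": 0.2},{"dx": -0.4,"dy": -3.3,"dz": 0.1,"spin": 0.2},{"dx": -0.4,"dy": -3.3,"dz": 0.1,"spin": 0.2},{"dx": -0.4,"dy": -3.3,"dz": 0.1,"spin": 0.2},{"dx": -0.4,"dy": -3.3,"dz": 0.1,"spin": 0.2},{"dx": -0.4,"dy": -3.0,"dz": 0.1,"spin": 0.2}]'

```text
t: 17.83
ee_pos: [0.5068, -0.2613, 0.2561]
orientation: [[-0.996, 0.088, -0.0], [0.088, 0.996, -0.0], [0.0, -0.0, -1.0]]
contact_force: [0.3, -0.4, -0.6]
grip_width: -0.002
```

send_rows --plan '[{"dx": 0,"dy": 0,"dz": 0,"spin": 0},{"dx": 0,"dy": 0,"dz": 0,"spin": 0},{"dx": 0,"dy": 0,"dz": 0,"spin": 0},{"dx": 0,"dy": 0,"dz": 0,"spin": 0},{"dx": 0,"dy": 0,"dz": 0,"spin": 0},{"dx": 0,"dy": 0,"dz": 0,"spin": 0},{"dx": 0,"dy": 0,"dz": 0,"spin": 0},{"dx": 0,"dy": 0,"dz": 0,"spin": 0}]'

```text
t: 18.5
ee_pos: [0.5077, -0.2591, 0.2562]
orientation: [[-0.996, 0.087, 0.0], [0.087, 0.996, -0.0], [-0.0, -0.0, -1.0]]
contact_force: [-0.2, 0.6, -0.5]
grip_width: 0.004
```

```bash
python3 - <<'E'
from h import *
o=arm.get_obs();print(o['ee_pos'],o['grip_width'],o['orientation']);snap('wrist','w7')
E
```

```text
[ 0.50766286 -0.25913618  0.25623685] 0.003665061806017758 [[-9.96202855e-01  8.70624323e-02  6.68287544e-05]
 [ 8.70624208e-02  9.96202846e-01 -1.58952831e-04]
 [-8.04138154e-05 -1.52530991e-04 -9.99999985e-01]]
```

View pics/w7.png

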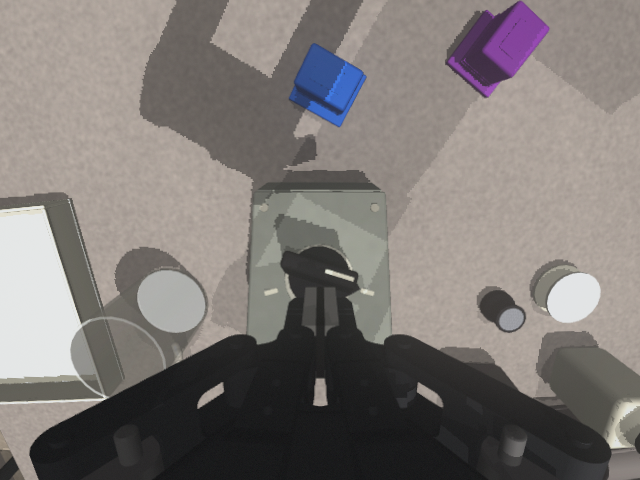

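```bash
python3 - <<'E'
from h import *
z=load('w7');C=cloud(z)
P=C[185:300,245:392].reshape(-1,3);P=P[(P[:,2]>.06)&(P[:,2]<.2)]
w=P[:,2]<.15
A=np.c_[P[:,:2],np.ones(len(P))]
for _ in range(15):
    c=np.linalg.lstsq(A[w],P[w,2],rcond=None)[0];w=abs(A@c-P[:,2])<.003
n=np.array([-c[0],-c[1],1]);n/=np.linalg.norm(n);h=(P[:,2]-A@c)*n[2]
print(c,w.sum(),n,np.degrees(np.arccos(n[2])),np.degrees(np.arctan2(-n[1],-n[0])))
q=cv2.minAreaRect((P[w][:,:2]*1000).astype(np.float32));print(q)
print(np.histogram(h,bins=np.arange(.0,.1,.004)))
yaw=np.arctan2(-n[1],-n[0]);s=np.arccos(n[2])
r=np.array([np.sin(yaw),-np.cos(yaw),0]);u=np.cross(n,r)
B=P[(h>.05)&(h<.06)];o=np.array([.555,-.265,0]);o[2]=np.array([*o[:2],1])@c
L=(B-o)@np.c_[r,u,n]*1000
q=cv2.minAreaRect(L[:,:2].astype(np.float32));print('bar in panel',q,cv2.boxPoints(q).tolist(),L[:,2].mean())
D=P[(h>.015)&(h<.021)];L=(D-o)@np.c_[r,u,n]*1000;print('disc',L.min(0),L.max(0),len(L))
print('o,r,u',o,r,u)
# fingers tip
F=C[285:330,295:345];m=F[...,2]>.24
X=F[m];T=np.array([.5077,-.2591,.2562]);R=np.array([[-.996,.087,0],[.087,.996,0],[0,0,-1]])
l=(X-T)@R*1000
for lo in range(-60,10,6):
    k=(l[:,2]>lo)&(l[:,2]<=lo+6)
    if k.sum()>3:print(lo,k.sum(),l[k].min(0).round(1),l[k].max(0).round(1))
E
```

```text
[ 0.57740142 -0.05220895 -0.22016229] 11389 [-0.49952291  0.04516713  0.86512241] 30.103313745215786 -5.166665539011794
((523.036376953125, -261.1806640625), (129.1038055419922, 91.68592834472656), 84.9469223022461)
(array([5845,  166,  110,   15, 1006,   26,   34,   39,   33,   44,   42,
         46,   47,  906,  531,    0,    0,    0,    0,    0,    0,    0,
          0,    0]), array([0.   , 0.004, 0.008, 0.012, 0.016, 0.02 , 0.024, 0.028, 0.032,
       0.036, 0.04 , 0.044, 0.048, 0.052, 0.056, 0.06 , 0.064, 0.068,
       0.072, 0.076, 0.08 , 0.084, 0.088, 0.092, 0.096]))
bar in panel ((-0.5431289672851562, -3.515997886657715), (14.293800354003906, 59.84291458129883), 72.65498352050781) [[-31.23463249206543, -1.4175739288330078], [25.88703727722168, -19.258237838745117], [30.148374557495117, -5.614421844482422], [-26.973295211791992, 12.226242065429688]] 55.51637920218584
disc [-35.30780492 -29.53354624  15.33389516] [25.80235356 14.51169079 20.86251577] 1022
o,r,u [ 0.555      -0.265       0.11413087] [-0.09005316 -0.99593696  0.        ] [ 0.86160739 -0.07790701  0.50156077]
-48 39 [ 14.4  -8.  -44.8] [ 16.1   8.2 -42. ]
-42 185 [ 11.   -8.1 -42. ] [ 15.4   8.3 -36. ]
-36 308 [  9.5  -6.6 -36. ] [ 13.4   7.7 -30. ]
-30 369 [  7.8  -9.5 -29.9] [ 13.6   9.6 -24. ]
-24 341 [  7.9  -9.9 -24. ] [ 13.4  10.  -18. ]
-18 303 [  7.2 -10.4 -18. ] [ 13.2  10.4 -12. ]
-12 295 [  8.  -10.7 -12. ] [13.4 10.8 -6. ]
-6 88 [ 7.9 -6.5 -6. ] [13.   9.1 -2.2]
```

```bash
cat > path.py <<'E'
import numpy as np
r=np.array([-.09005,-.99594,0]);u=np.array([.8616,-.0779,.5016]);n=np.array([-.4995,.0452,.8651])
O=np.array([.5520,-.2642,.1124])
def P(a,N=38,rho=20,extra=0):
    a=np.radians(a);b=np.array([np.sin(a),np.cos(a)]);t=np.array([np.cos(a),-np.sin(a)])
    d=7+10*(abs(b[0])+abs(b[1]))+(56-N+5.5)*.577*max(0,-np.sin(a))+extra
    p=rho*b-d*t
    return O+(p[0]*r+p[1]*u+N*n)/1000
E
python3 - <<'E'
from path import *
s=P(-74.5,extra=6);print('start',s)
prev=s
for a in [-74.5,-60,-45,-30,-15,-5,5,15,30,45,60,70,76,82]:
    p=P(a);print(a,p.round(4),((p-prev)*100).round(2));prev=p
E
```

```text
start [ 0.50842163 -0.23061006  0.12940589]
-74.5 [ 0.5133 -0.2327  0.1323] [ 0.48 -0.2   0.29]
-60 [ 0.5205 -0.2277  0.1362] [0.72 0.5  0.39]
-45 [ 0.5297 -0.2262  0.1415] [0.92 0.15 0.53]
-30 [ 0.5392 -0.2291  0.1471] [ 0.94 -0.3   0.56]
-15 [ 0.547  -0.2365  0.152 ] [ 0.79 -0.73  0.49]
-5 [ 0.5506 -0.2433  0.1544] [ 0.36 -0.68  0.24]
5 [ 0.553  -0.2482  0.156 ] [ 0.23 -0.49  0.16]
15 [ 0.5552 -0.251   0.1575] [ 0.22 -0.28  0.14]
30 [ 0.5576 -0.2568  0.1591] [ 0.24 -0.58  0.17]
45 [ 0.5582 -0.2639  0.1599] [ 0.06 -0.72  0.07]
60 [ 0.5564 -0.2716  0.1593] [-0.17 -0.77 -0.06]
70 [ 0.5539 -0.2764  0.158 ] [-0.25 -0.48 -0.12]
76 [ 0.5518 -0.279   0.157 ] [-0.2  -0.26 -0.1 ]
82 [ 0.5495 -0.2813  0.1558] [-0.24 -0.23 -0.13]
```

send_rows --plan '[{"dx": 0.05,"dy": 1.4,"dz": -1.5,"spin": 0},{"dx": 0,"dy": 1.4,"dz": -2,"spin": 0},{"dx": 0,"dy": 0,"dz": -2.5,"spin": 0},{"dx": 0,"dy": 0,"dz": -2.5,"spin": 0},{"dx": 0,"dy": 0,"dz": -2,"spin": 0},{"dx": 0,"dy": 0,"dz": -1.5,"spin": 0},{"dx": 0,"dy": 0,"dz": -0.7,"spin": 0},{"dx": 0,"dy": 0,"dz": 0,"spin": 0}]'

```text
t: 19.22
ee_pos: [0.5075, -0.2312, 0.1278]
orientation: [[-0.996, 0.088, -0.002], [0.088, 0.996, 0.001], [0.002, 0.001, -1.0]]
contact_force: [-0.2, -0.1, 0.2]
grip_width: -0.0
```

```bash
python3 - <<'E'
from h import *
o=arm.get_obs();print(o['ee_pos'],o['contact_force']);snap('scene','s8');snap('wrist','w8')
p=load('s8')['p'][:,:,::-1];cv2.imwrite('pics/s8c.png',cv2.resize(p[200:350,150:350],(800,600),interpolation=cv2.INTER_CUBIC))
E
```

```text
[ 0.50752924 -0.23120546  0.12784134] [-0.21688718 -0.13999437  0.24257077]
```

View pics/w8.png

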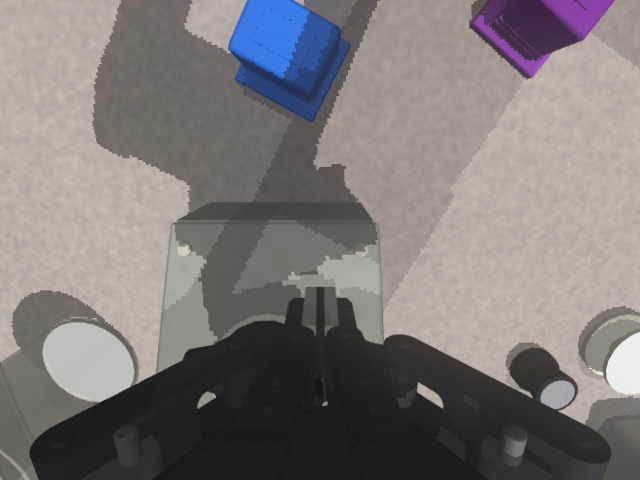

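View pics/s8c.png

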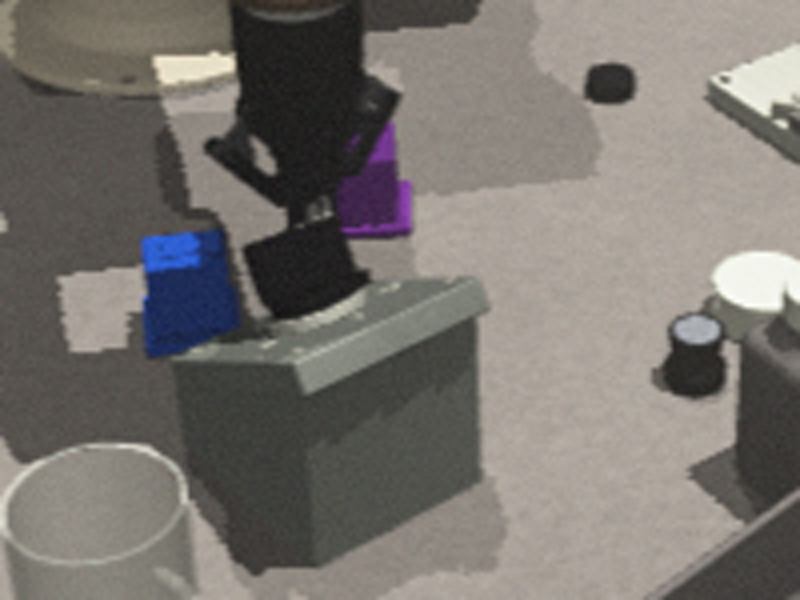

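send_rows --plan '[{"dx": 0.3,"dy": -0.08,"dz": 0.2,"spin": 0},{"dx": 0.28,"dy": -0.07,"dz": 0.2,"spin": 0},{"dx": 0.36,"dy": 0.25,"dz": 0.2,"spin": 0},{"dx": 0.36,"dy": 0.25,"dz": 0.2,"spin": 0},{"dx": 0.46,"dy": 0.08,"dz": 0.26,"spin": 0},{"dx": 0.46,"dy": 0.07,"dz": 0.27,"spin": 0},{"dx": 0.47,"dy": -0.15,"dz": 0.28,"spin": 0},{"dx": 0.47,"dy": -0.15,"dz": 0.28,"spin": 0}]'

```text
t: 19.98
ee_pos: [0.5397, -0.229, 0.1482]
orientation: [[-0.996, 0.087, -0.001], [0.087, 0.996, 0.001], [0.001, 0.0, -1.0]]
contact_force: [-1.9, 1.1, -0.5]
grip_width: -0.001
```

send_rows --plan '[{"dx": 0.37,"dy": -0.37,"dz": 0.22,"spin": 0},{"dx": 0.37,"dy": -0.37,"dz": 0.22,"spin": 0},{"dx": 0.36,"dy": -0.68,"dz": 0.24,"spin": 0},{"dx": 0.23,"dy": -0.49,"dz": 0.16,"spin": 0},{"dx": 0.22,"dy": -0.28,"dz": 0.14,"spin": 0},{"dx": 0.12,"dy": -0.29,"dz": 0.08,"spin": 0},{"dx": 0.12,"dy": -0.29,"dz": 0.08,"spin": 0},{"dx": 0,"dy": 0,"dz": 0,"spin": 0}]'

```text
t: 20.65
ee_pos: [0.5579, -0.2578, 0.1595]
orientation: [[-0.996, 0.088, 0.0], [0.088, 0.996, 0.0], [-0.0, 0.0, -1.0]]
contact_force: [0.9, 3.0, -0.5]
grip_width: -0.001
```

```bash
python3 - <<'E'
from h import *
o=arm.get_obs();print(o['ee_pos'],o['contact_force']);snap('scene','s9');snap('wrist','w9')
p=load('s9')['p'][:,:,::-1];cv2.imwrite('pics/s9c.png',cv2.resize(p[200:350,150:350],(800,600),interpolation=cv2.INTER_CUBIC))
E
```

```text
[ 0.55787258 -0.25782844  0.15948036] [ 0.90301093  3.01890338 -0.48780877]
```

View pics/w9.png

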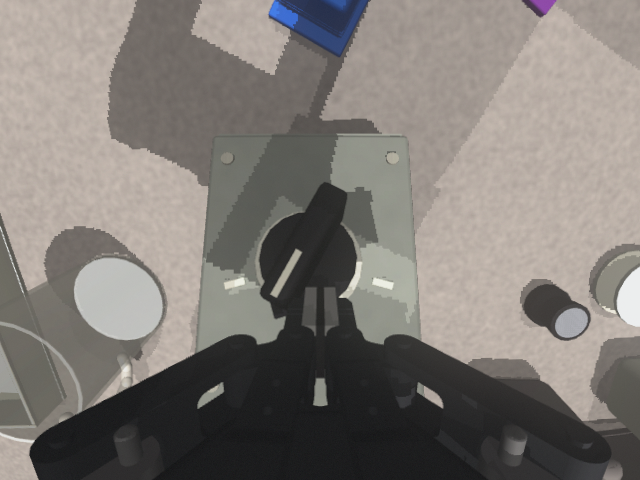

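View pics/s9c.png

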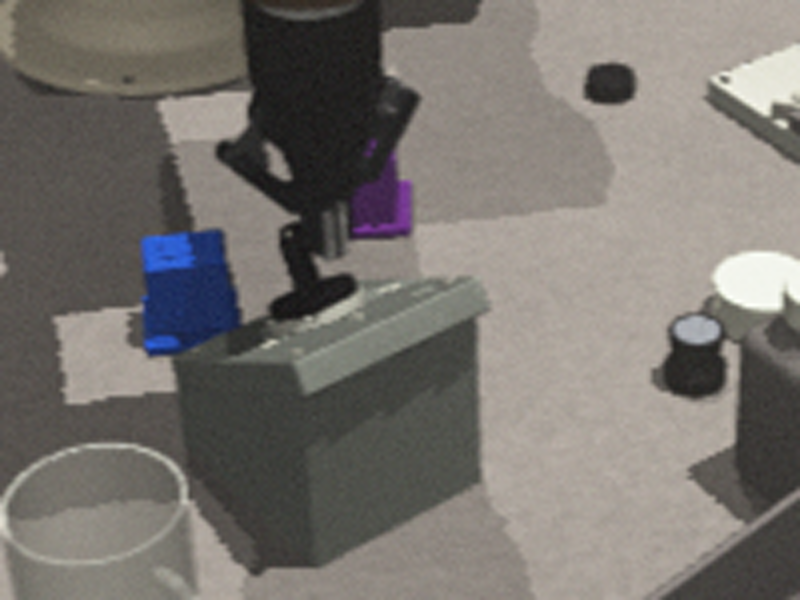

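send_rows --plan '[{"dx": 0.03,"dy": -0.36,"dz": 0.03,"spin": 0},{"dx": 0.03,"dy": -0.36,"dz": 0.03,"spin": 0},{"dx": -0.08,"dy": -0.38,"dz": -0.03,"spin": 0},{"dx": -0.09,"dy": -0.39,"dz": -0.03,"spin": 0},{"dx": -0.13,"dy": -0.24,"dz": -0.06,"spin": 0},{"dx": -0.12,"dy": -0.24,"dz": -0.06,"spin": 0},{"dx": -0.2,"dy": -0.26,"dz": -0.1,"spin": 0},{"dx": 0,"dy": 0,"dz": 0,"spin": 0}]'

```text
t: 21.42
ee_pos: [0.5515, -0.2801, 0.157]
orientation: [[-0.996, 0.088, -0.0], [0.088, 0.996, -0.0], [0.0, -0.0, -1.0]]
contact_force: [-0.6, -0.3, -0.3]
grip_width: -0.002
```

send_rows --plan '[{"dx": -0.12,"dy": -0.1,"dz": -0.06,"spin": 0},{"dx": -0.12,"dy": -0.1,"dz": -0.06,"spin": 0},{"dx": -0.12,"dy": 0,"dz": -0.06,"spin": 0},{"dx": 0,"dy": 0,"dz": 0,"spin": 0},{"dx": 0,"dy": 0,"dz": 0,"spin": 0},{"dx": 0,"dy": 0,"dz": 0,"spin": 0},{"dx": 0,"dy": 0,"dz": 0,"spin": 0},{"dx": 0,"dy": 0,"dz": 0,"spin": 0}]'

```text
t: 22.08
ee_pos: [0.5499, -0.2808, 0.1564]
orientation: [[-0.996, 0.087, 0.004], [0.087, 0.996, 0.0], [-0.004, 0.0, -1.0]]
contact_force: [12.6, 6.4, 4.3]
grip_width: 0.001
```

```bash
python3 - <<'E'
from h import *
o=arm.get_obs();print(o['ee_pos'],o['contact_force']);snap('wrist','w10')
E
```

```text
[ 0.54994108 -0.28081667  0.15637403] [12.61141117  6.39322618  4.26856039]
```

View pics/w10.png

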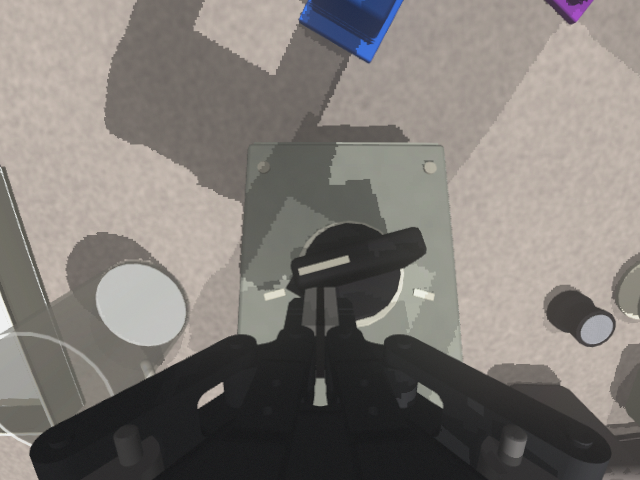

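send_rows --plan '[{"dx": 0.5,"dy": 0,"dz": 0.4,"spin": 0},{"dx": 0.5,"dy": 0,"dz": 0.4,"spin": 0},{"dx": 0,"dy": 0,"dz": 2,"spin": 0},{"dx": 0,"dy": 0,"dz": 3,"spin": 0},{"dx": -0.5,"dy": 0,"dz": 3,"spin": 0},{"dx": -2,"dy": 0,"dz": 2,"spin": 0},{"dx": -3,"dy": 0,"dz": 0,"spin": 0},{"dx": 0,"dy": 0,"dz": 0,"spin": 0}]'

```text
t: 22.8
ee_pos: [0.5008, -0.2819, 0.2655]
orientation: [[-0.996, 0.088, 0.001], [0.088, 0.996, -0.002], [-0.001, -0.002, -1.0]]
contact_force: [-1.4, 0.5, -0.7]
grip_width: -0.002
```

```bash
python3 - <<'E'
from h import *
o=arm.get_obs();print(o['ee_pos'],o['contact_force']);snap('wrist','w11');snap('top','t11');snap('scene','s11')
z=load('w11');C=cloud(z)
r=np.array([-.09005,-.99594,0]);u=np.array([.8616,-.0779,.5016]);n=np.array([-.4995,.0452,.8651]);O=np.array([.5520,-.2642,.1124])
L=(C-O)@np.c_[r,u,n]*1000
m=(abs(L[...,0])<45)&(abs(L[...,1])<45)&(L[...,2]>50)&(L[...,2]<60)
q=cv2.minAreaRect(L[m][:,:2].astype(np.float32));print(q,cv2.boxPoints(q).tolist())
z=load('t11');C=cloud(z);P=C[205:305,205:265].reshape(-1,3)
Q=P[(P[:,2]>.075)&(P[:,2]<.095)];q=cv2.minAreaRect((Q[:,:2]*1000).astype(np.float32));print('pack',q,len(Q))
E
```

```text
[ 0.50075889 -0.28185475  0.26552946] [-1.35558011  0.48557416 -0.68604181]
((-0.0108642578125, 0.08895492553710938), (59.68911361694336, 14.104723930358887), 15.452679634094238) [[-30.65561294555664, -1.0654754638671875], [-26.897518157958984, -14.66032600402832], [30.63388442993164, 1.2433853149414062], [26.875789642333984, 14.838235855102539]]
pack ((571.5728149414062, 256.55242919921875), (41.567081451416016, 54.731346130371094), 81.08783721923828) 319
```

View pics/w11.png

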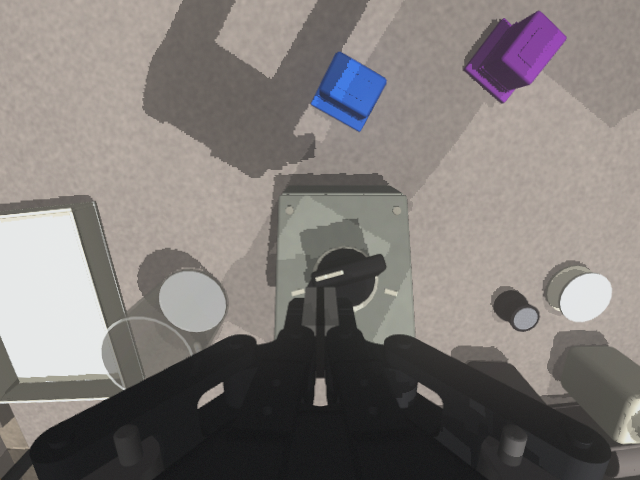

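View pics/t11.png

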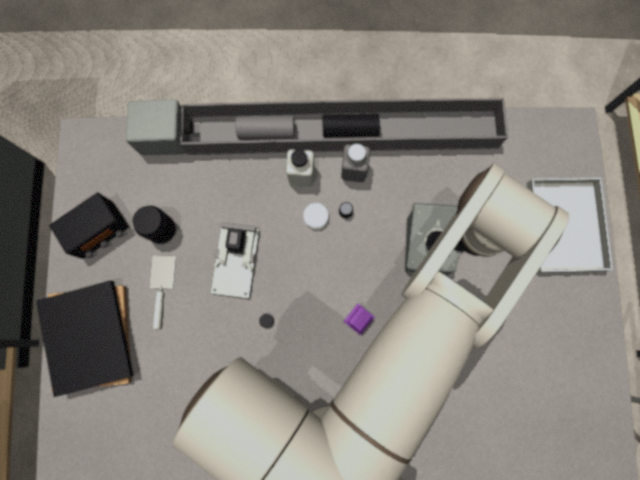

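send_rows --plan '[{"dx": 0,"dy": 0,"dz": 1,"spin": 0},{"dx": 0,"dy": 0,"dz": 1,"spin": 0},{"dx": 0,"dy": 0,"dz": 0,"spin": 0},{"dx": 0,"dy": 0,"dz": 0,"spin": 0},{"dx": 0,"dy": 0,"dz": 0,"spin": 0},{"dx": 0,"dy": 0,"dz": 0,"spin": 0},{"dx": 0,"dy": 0,"dz": 0,"spin": 0},{"dx": 0,"dy": 0,"dz": 0,"spin": 0}]'

```text
t: 23.62
ee_pos: [0.5033, -0.2815, 0.2832]
orientation: [[-0.996, 0.088, -0.0], [0.088, 0.996, 0.0], [0.0, 0.0, -1.0]]
contact_force: [-0.3, 0.5, -0.8]
grip_width: -0.001
```

```bash
python3 -c "
from rig import arm
print(arm.get_obs()['t'],arm.close_job())"
```

```text
the job is handed in; nothing more can be done
23.6167 None
```

The pack is docked and latched, the handle is at "on", and I handed the job in at 23.6 s with the arm clear of everything.

- **Pack:** I set it down in front of the mouth and slid it between the rails until it met the end stop, where the force rose to about 23 N with almost no further travel. A light pull back moved it only 2–3 mm before the force climbed to 11.5 N, so the pawls were holding. I pushed it home again and released it. The wrist and top pictures afterwards show it against the stop. I could not see the pawl tips under the rail lips, so the latching rests on that pull test.
- **Handle:** I pushed the bar with the closed fingers, past the middle detent to the end of its travel (about 13 N against the stop). After I let go, the bar measured 74.6° past the middle, which matches 2.6 rad (on).
- **Bench:** The bystanders and the purple look-alike appear unmoved in the last wrist and top pictures, which together do not show the whole bench. The arm hides the blue look-alike in the final top picture, but it shows standing in the last wrist picture. I judged these by eye and did not measure them.

No check failed or disagreed.

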